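# Weigh the tins on the kitchen balance and put the spare weights away

## Robot

A 6-joint arm with a two-finger parallel gripper is mounted at the origin on the work surface. World frame = base frame: x ahead of the robot, y to its left, z up, the work surface at z = 0. Lengths are in mm, angles in rad, forces in N, time in s.
With the tool pointing down it reaches from about 350 to 775 mm from the base axis. Payload 7.3 kg.
Tool frame: the origin (TCP) lies midway between the tips of the shut fingers; the grasp point (between the pads) lies 19 mm behind it (bot.tcp_to_grasp is the distance from the TCP to the grasp point, in mm); z points along the fingers, y is the line along which they close (so a half turn about z gives the same grasp; the last joint's range is limited). The gripper opens to 92 mm and grips with 3 to 60 N. Pads are 19 mm wide; open, the fingers measure 130 mm over their backs; the gripper's body (75 mm by 190 mm) begins 47 mm behind the grasp point.
Start: joints at [-1.32, 0.342, 1.524, -0, 1.275, -0.146], TCP at [202.921, -484.223, 189.441] pointing down, gripper open.
Joint ranges: [-2.53, 2.53], [-0.77, 2.02], [0.04, 2.7], [-1, 4.14], [0.28, 2.66], [-3.11, 3.11]. Speed limits (rad/s): [2.57, 2.57, 3.14, 3.14, 3.14, 3.14].

## Interface

Orientations are given as [roll, pitch, yaw] about the fixed x, y, z axes, in that order (R = Rz(yaw) Ry(pitch) Rx(roll)).
In Python, from plant import bot, viewer gives the robot as it stands. The module is installed in compiled form; this text tells all that it offers.
- The arm moves only by the shell command python3 -m handwheel 'ROWS'. ROWS is text: rows parted by semicolons, each of 7 numbers parted by spaces: the shift along the tool's x, y, z scaled (see below), then the turn, a rotation vector about the tool's x, y, z scaled (see below), then the opening, from -1 (shut) to 1 (fully open), so that 0 is half open. In form: tx ty tz rx ry rz gripper; .... A call has 1 to 8 rows; each row is the pose to reach, as a shift and turn from the pose commanded when the call began, along the tool's axes at that moment, turning the shorter way round; what a row does not reach only later rows make up. The controller multiplies each number of a shift by 10 cm and each number of a turn by pi rad. A row lasts 1/12 s, in which the tool goes at most 41.7 mm and 7.16 degrees, less where a joint would pass 70% of its speed; a pose out of reach is approached as far as the arm can. A call with a number of a shift or a turn outside -1 to 1 is refused whole. A call with a gripper value outside its range is refused whole. The fingers move at their own pace and stop on an object; the grip force is fixed at half the most. Time passes only in rows, so rows that repeat a pose let the fingers close. It gives the time, the measured TCP pose, the force, the opening and the grip force at its end, in the units of the state.
- bot.get_obs(): the state, without advancing time (a new reading comes with each control period).
- viewer.capture(name): name is "scene" or "top" or "wrist"; returns a dict with "frame" (420x560x3 uint8, red, green, blue), "fov_y" (degrees; the focal length in pixels is half the picture's height over the tangent of half this angle, whatever the lens; pixels are square), "cx", "cy" (the principal point, pixels), "T" (4x4, takes a point from camera to world coordinates). Camera axes: x right, y down, z forward; pixel columns grow to the right and rows downward; lengths in mm; the calibration is good to about 2 mm. A picture is of the moment at which its call begins. There is no depth.
- bot.close_job(): hands the job in; it is judged then, once.
Trained networks look in a picture, given as the dict that the camera call returned (one of the last four; its "shot" number tells which), for a name from the list of things; names that differ only in an ending like _2 or _b are one class to them, and where a whole thing is asked for, a point or a joint stands for the part that bears it (a point fixed in the world has none). Each returns a list of dicts, best first, with "score" (0 to 1); they miss things now and then, are a little off and sometimes report something else, mostly with a low value. They report only what shows in the picture. A call takes as long as a camera call. They do not tell look-alikes from the thing itself.
- viewer.recognise(target, picture): "centre" ([column, row] in pixels, amid what is visible of it).
- viewer.cut_out(target, picture): "pixels" (420x560 bool, what is visible of it) and "centre" ([column, row] in pixels, amid what is visible of it).
The state is a dict: "time": time; "joint_positions": joint angles; "dq": joint speeds; "tau": joint torques, N m; "tool_pos": TCP position; "tcp_rot": TCP orientation; "contact_force": force on the tool from outside, world axes, zero at the start; "moment": the same for the moment, N m; "grip_width": finger opening in mm; "finger_force": force on a finger pad.
Only numpy, scipy, OpenCV 4.12 (cv2) and the standard library are available. Lean on these libraries where they do the work, as an engineer would, in place of code of your own. Each camera call takes 0.05 s, during which the arm holds its last target. There are 200 camera calls.

## Task

Weigh the tins standing in one pan of the kitchen balance: set steel weights in the empty pan until the beam comes level, and leave those there. Put every weight that is not needed away in the divided wooden tray, upright, one to a cell. The tins stay where they are, and the mug, scoop and spoon are not to be disturbed.

Things in the scene. Friction and masses are not known exactly. Their poses are not given: they have to be found in the camera images.
- beam (a joint): tilt of the balance beam about its central pivot, rad: 0 = level, positive = the goods pan (with the tins) is down, negative = the weights pan is down; stops at +0.17 and -0.17. A light spring in the pivot makes the tilt show the imbalance: about 0.06 rad for each 250 g, until a stop is reached; it settles within about 1 s
- weights_pan_floor (a point): centre of the upper face of the floor of the weights pan, the empty square white pan of the kitchen balance (170 mm square, a rim 4 mm thick standing 9 mm above the floor). The pan rides on the end of the beam 140 mm from the pivot and always stays horizontal; its floor is 115 mm above the work surface when the beam is level, and up to 24 mm higher or lower when it tilts. x and y run along the pan's sides, z up. Where in the pan a load stands makes no difference
- goods_pan_floor (a point): the same point of the goods pan, the like pan on the other end of the beam, on which the tins stand
- tray_mid (a point): centre of the upper face of the inner floor of the fixed, low, divided wooden tray, 6 mm above the work surface; 208 x 142 mm outside, 3 cells along its x by 2 along its y, each cell 56 mm square inside, all walls and dividers 10 mm thick and 15 mm high above the inner floor; so the cells' centres lie at -66, 0 and +66 mm along the tray's x and at -33 and +33 mm along its y from this point; z up
- small1_center (a point): centre (20 mm above its underside) of a small 250 g weight: plain steel cylinder 34 mm in diameter and 40 mm high, with a 16 mm knob rising 12 mm above it; z along its axis, knob up. May be absent
- small2_center (a point): centre (20 mm above its underside) of a small 250 g weight: plain steel cylinder 34 mm in diameter and 40 mm high, with a 16 mm knob rising 12 mm above it; z along its axis, knob up. May be absent
- small3_center (a point): centre (20 mm above its underside) of a small 250 g weight: plain steel cylinder 34 mm in diameter and 40 mm high, with a 16 mm knob rising 12 mm above it; z along its axis, knob up. May be absent
- small4_center (a point): centre (20 mm above its underside) of a small 250 g weight: plain steel cylinder 34 mm in diameter and 40 mm high, with a 16 mm knob rising 12 mm above it; z along its axis, knob up. May be absent
- large1_center (a point): centre (25 mm above its underside) of a large 500 g weight: plain steel cylinder 40 mm in diameter and 50 mm high, with a 16 mm knob rising 12 mm above it; z along its axis, knob up. May be absent
- large2_center (a point): centre (25 mm above its underside) of a large 500 g weight: plain steel cylinder 40 mm in diameter and 50 mm high, with a 16 mm knob rising 12 mm above it; z along its axis, knob up. May be absent
- large3_center (a point): centre (25 mm above its underside) of a large 500 g weight: plain steel cylinder 40 mm in diameter and 50 mm high, with a 16 mm knob rising 12 mm above it; z along its axis, knob up. May be absent
- large4_center (a point): centre (25 mm above its underside) of a large 500 g weight: plain steel cylinder 40 mm in diameter and 50 mm high, with a 16 mm knob rising 12 mm above it; z along its axis, knob up. May be absent
- tin1_center (a point): centre (half-way up) of a closed metal tin with a paper band, 60 mm in diameter, 85 mm high, of unknown weight, standing on the goods pan; not to be handled. May be absent. All tins together weigh close to a whole multiple of 250 g, which the weights at hand can always make up
- tin2_center (a point): centre (half-way up) of a closed metal tin with a paper band, 60 mm in diameter, 85 mm high, of unknown weight, standing on the goods pan; not to be handled. May be absent. All tins together weigh close to a whole multiple of 250 g, which the weights at hand can always make up
- tin3_center (a point): centre (half-way up) of a closed metal tin with a paper band, 52 mm in diameter, 60 mm high, of unknown weight, standing on the goods pan; not to be handled. May be absent. All tins together weigh close to a whole multiple of 250 g, which the weights at hand can always make up
- mug_mid (a point): white ceramic mug, 76 mm in diameter, 90 mm high, handle on its y side; point on its axis 45 mm above its underside; a bystander
- scoop_mid (a point): beige plastic measuring scoop, cup 54 mm in diameter and 35 mm high with an 85 mm handle towards its -x; point in the middle of the cup; a bystander
- spoon_mid (a point): wooden spoon 260 mm long lying along its x; point near its middle; a bystander
Things that resemble listed ones, but are neither listed nor needed, are in the scene too. Leave any blue or purple look-alike of the part that bears small2_center alone.

How it is judged (in metres and radians):
At the end, for the whole second after the job is handed in: The beam is level to within 0.03 rad and at rest, with the robot clear of it; every weight present is either in the weights pan or upright (within 0.15 rad) on the floor of a cell of the tray, one to a cell (a cell is too small for two); the tins present still stand upright in the goods pan (value of joint beam between -0.03 and 0.03 rad and velocity of joint beam between -0.05 and 0.05 rad/s and ((x of small1_center in the frame of weights_pan_floor between -0.085 and 0.085 m and y of small1_center in the frame of weights_pan_floor between -0.085 and 0.085 m and z of small1_center in the frame of weights_pan_floor between 0.008 and 0.06 m) or (x of small1_center in the frame of tray_mid between -0.104 and 0.104 m and y of small1_center in the frame of tray_mid between -0.071 and 0.071 m and z of small1_center in the frame of tray_mid between 0.015 and 0.025 m and angle between small1_center's own z axis and vertical below 0.15 rad)) and ((x of small2_center in the frame of weights_pan_floor between -0.085 and 0.085 m and y of small2_center in the frame of weights_pan_floor between -0.085 and 0.085 m and z of small2_center in the frame of weights_pan_floor between 0.008 and 0.06 m) or (x of small2_center in the frame of tray_mid between -0.104 and 0.104 m and y of small2_center in the frame of tray_mid between -0.071 and 0.071 m and z of small2_center in the frame of tray_mid between 0.015 and 0.025 m and angle between small2_center's own z axis and vertical below 0.15 rad)) and ((x of small3_center in the frame of weights_pan_floor between -0.085 and 0.085 m and y of small3_center in the frame of weights_pan_floor between -0.085 and 0.085 m and z of small3_center in the frame of weights_pan_floor between 0.008 and 0.06 m) or (x of small3_center in the frame of tray_mid between -0.104 and 0.104 m and y of small3_center in the frame of tray_mid between -0.071 and 0.071 m and z of small3_center in the frame of tray_mid between 0.015 and 0.025 m and angle between small3_center's own z axis and vertical below 0.15 rad)) and ((x of small4_center in the frame of weights_pan_floor between -0.085 and 0.085 m and y of small4_center in the frame of weights_pan_floor between -0.085 and 0.085 m and z of small4_center in the frame of weights_pan_floor between 0.008 and 0.06 m) or (x of small4_center in the frame of tray_mid between -0.104 and 0.104 m and y of small4_center in the frame of tray_mid between -0.071 and 0.071 m and z of small4_center in the frame of tray_mid between 0.015 and 0.025 m and angle between small4_center's own z axis and vertical below 0.15 rad)) and ((x of large1_center in the frame of weights_pan_floor between -0.085 and 0.085 m and y of large1_center in the frame of weights_pan_floor between -0.085 and 0.085 m and z of large1_center in the frame of weights_pan_floor between 0.008 and 0.06 m) or (x of large1_center in the frame of tray_mid between -0.104 and 0.104 m and y of large1_center in the frame of tray_mid between -0.071 and 0.071 m and z of large1_center in the frame of tray_mid between 0.02 and 0.03 m and angle between large1_center's own z axis and vertical below 0.15 rad)) and ((x of large2_center in the frame of weights_pan_floor between -0.085 and 0.085 m and y of large2_center in the frame of weights_pan_floor between -0.085 and 0.085 m and z of large2_center in the frame of weights_pan_floor between 0.008 and 0.06 m) or (x of large2_center in the frame of tray_mid between -0.104 and 0.104 m and y of large2_center in the frame of tray_mid between -0.071 and 0.071 m and z of large2_center in the frame of tray_mid between 0.02 and 0.03 m and angle between large2_center's own z axis and vertical below 0.15 rad)) and ((x of large3_center in the frame of weights_pan_floor between -0.085 and 0.085 m and y of large3_center in the frame of weights_pan_floor between -0.085 and 0.085 m and z of large3_center in the frame of weights_pan_floor between 0.008 and 0.06 m) or (x of large3_center in the frame of tray_mid between -0.104 and 0.104 m and y of large3_center in the frame of tray_mid between -0.071 and 0.071 m and z of large3_center in the frame of tray_mid between 0.02 and 0.03 m and angle between large3_center's own z axis and vertical below 0.15 rad)) and ((x of large4_center in the frame of weights_pan_floor between -0.085 and 0.085 m and y of large4_center in the frame of weights_pan_floor between -0.085 and 0.085 m and z of large4_center in the frame of weights_pan_floor between 0.008 and 0.06 m) or (x of large4_center in the frame of tray_mid between -0.104 and 0.104 m and y of large4_center in the frame of tray_mid between -0.071 and 0.071 m and z of large4_center in the frame of tray_mid between 0.02 and 0.03 m and angle between large4_center's own z axis and vertical below 0.15 rad)) and x of tin1_center in the frame of goods_pan_floor between -0.085 and 0.085 m and y of tin1_center in the frame of goods_pan_floor between -0.085 and 0.085 m and z of tin1_center in the frame of goods_pan_floor between 0.008 and 0.06 m and x of tin2_center in the frame of goods_pan_floor between -0.085 and 0.085 m and y of tin2_center in the frame of goods_pan_floor between -0.085 and 0.085 m and z of tin2_center in the frame of goods_pan_floor between 0.008 and 0.06 m and x of tin3_center in the frame of goods_pan_floor between -0.085 and 0.085 m and y of tin3_center in the frame of goods_pan_floor between -0.085 and 0.085 m and z of tin3_center in the frame of goods_pan_floor between 0.008 and 0.06 m and angle between each of tin1_center, tin2_center, tin3_center's own z axis and vertical below 0.2 rad); the robot touches nothing.
It fails at once if the mug is shifted by more than 30 mm (distance of mug_mid from where it was at the start of the episode above 0.03 m).
It fails at once if the scoop is shifted by more than 30 mm (distance of scoop_mid from where it was at the start of the episode above 0.03 m).
It fails at once if the spoon is shifted by more than 30 mm (distance of spoon_mid from where it was at the start of the episode above 0.03 m).
It fails at once if a tin is tipped over (angle between any of tin1_center, tin2_center, tin3_center's own z axis and vertical above 0.5 rad).
Of small1, small2, small3, small4, large1, large2, large3, large4 only 6 to 8 are there at a start; the rules pass over those that are not, and their reading is None.
Of tin1, tin2, tin3 only 2 to 3 are there at a start; the rules pass over those that are not, and their reading is None.
At some moment in a run one of small1, small2, small3, small4, large1, large2, large3, large4 may be knocked a few centimetres aside while the robot is not near it.
It also fails if it takes over 210 s, if anything falls off the work surface, if the arm or the gripper's body presses on something with over 40 N, if the wrist force passes 120 N, or if a joint passes its speed limit or range.

## Working session

There is one attempt and no reset: what is moved stays moved. The work goes in short steps, Python scripts to look and compute and a shell command to move; the robot and the scene stay as the last step left them, time stands still between calls to the robot, and variables do not carry over. Pictures are saved under pics/ and viewed, at most 14 in all, crops included, and the job is handed in when it is done.

```bash
mkdir -p pics; ls; python3 - <<'E'
from plant import bot, viewer
import cv2
for n in ("scene","top"):
    p=viewer.capture(n); cv2.imwrite(f"pics/{n}0.png",p["frame"][:,:,::-1]); print(n,p["fov_y"],p["cx"],p["cy"],p["T"])
    for t in ("small1_center","large1_center","tin1_center","tin3_center","mug_mid","scoop_mid","spoon_mid","beam"):
        print(t,[([round(float(c)) for c in d["centre"]],round(float(d["score"]),2)) for d in viewer.recognise(t,p)])
print(bot.get_obs())
E
```

```text
pics
scene 44.9184128861294 280.24057812178165 214.340787830826 [[ 8.67226800e-01  3.59996227e-01 -3.43977315e-01  1.00809151e+03]
 [ 4.97909051e-01 -6.24146353e-01  6.02102904e-01 -6.69766656e+02]
 [ 2.06258646e-03 -6.93429193e-01 -7.20521825e-01  9.87332489e+02]
 [ 0.00000000e+00  0.00000000e+00  0.00000000e+00  1.00000000e+00]]
small1_center [([234, 258], 0.59), ([294, 180], 0.31)]
large1_center [([217, 280], 0.66)]
tin1_center [([315, 128], 0.75)]
tin3_center [([316, 128], 0.74), ([340, 113], 0.7)]
mug_mid [([222, 193], 0.76)]
scoop_mid [([278, 356], 0.67), ([284, 316], 0.34)]
spoon_mid [([255, 160], 0.63)]
beam [([299, 176], 0.66)]
top 52.7221615090997 278.87470518023264 205.3148639705753 [[ 1.15338970e-02 -9.96990588e-01  7.66598728e-02  4.66331187e+02]
 [-9.99542743e-01 -9.35243158e-03  2.87547674e-02  7.53751600e+01]
 [-2.79512762e-02 -7.69564741e-02 -9.96642577e-01  1.35695869e+03]
 [ 0.00000000e+00  0.00000000e+00  0.00000000e+00  1.00000000e+00]]
small1_center []
large1_center [([356, 221], 0.48)]
tin1_center [([183, 217], 0.81)]
tin3_center [([157, 204], 0.6)]
mug_mid [([281, 265], 0.86)]
scoop_mid [([383, 152], 0.91)]
spoon_mid [([210, 270], 0.75), ([353, 223], 0.68), ([183, 218], 0.15)]
beam [([245, 207], 0.85)]
{'time': 0.9, 'joint_positions': array([-1.32000498e+00,  3.41977202e-01,  1.52412526e+00,  1.16605820e-05,
        1.27540059e+00, -1.46010772e-01]), 'dq': array([ 0.00036423, -0.00014995, -0.00069226, -0.00111455,  0.0014669 ,
        0.0020788 ]), 'tau': array([-2.16272542e-04, -4.31123686e+01, -2.44474822e+01,  7.20413402e-02,
        4.81071160e-02, -7.06175982e-06]), 'tool_pos': array([ 202.91893188, -484.2108853 ,  189.4435186 ]), 'tcp_rot': array([3.14150237e+00, 2.00032407e-06, 3.96798726e-01]), 'contact_force': array([-0.33730908,  0.48061559,  0.6597898 ]), 'moment': array([-0.01078958, -0.00950785, -0.03140944]), 'finger_force': 0.0, 'grip_width': 91.61128204406194}
```

```bash
python3 - <<'E'
import cv2
a=cv2.imread("pics/top0.png")[80:330,110:450]; cv2.imwrite("pics/topc.png",cv2.resize(a,(800,588),interpolation=cv2.INTER_CUBIC))
a=cv2.imread("pics/scene0.png")[60:400,130:500]; cv2.imwrite("pics/scenec.png",cv2.resize(a,(652,600),interpolation=cv2.INTER_CUBIC))
E
```

```text
(no output)
```

View pics/topc.png

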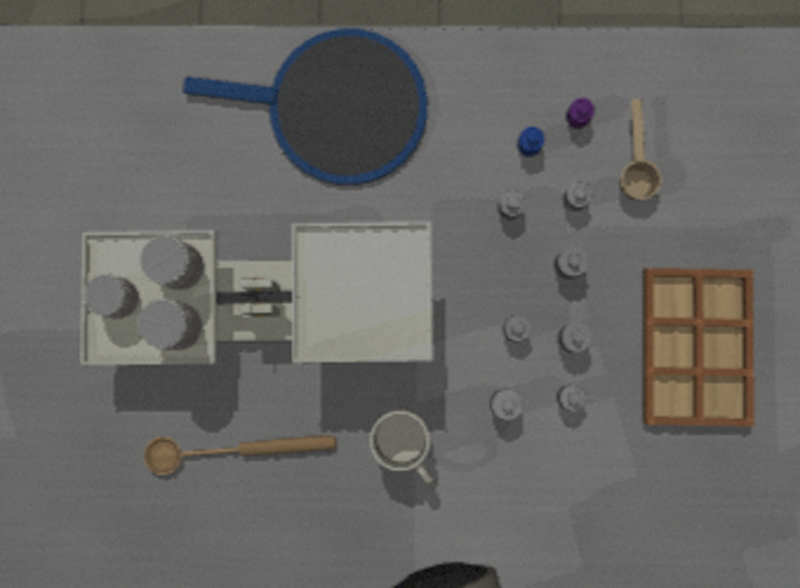

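View pics/scenec.png

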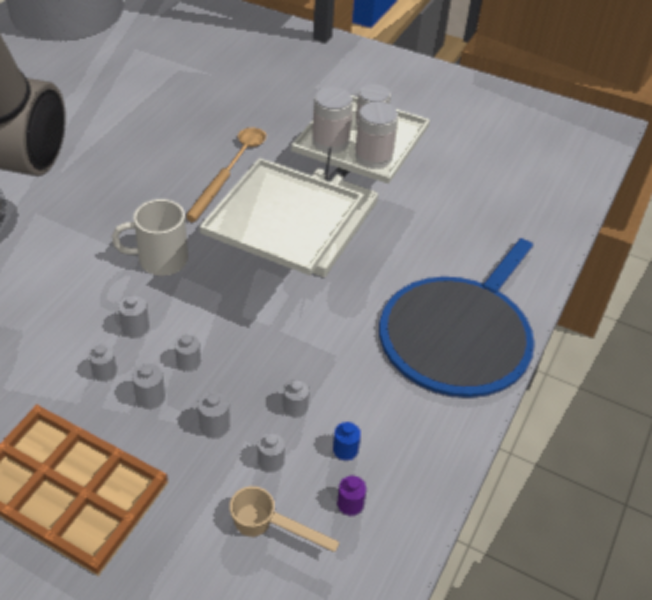

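The top view shows 7 steel weights at crop pixels (512,205), (578,195), (572,263), (517,329), (576,338), (507,405) and (572,398). The empty weights pan is at (362,292), the tray at (699,347), and 3 tins stand in the lowered left pan. The blue (531,140) and purple (580,112) weights are look-alikes and will not be touched. The plain grey steel ones fit the description. The scene crop gives three large, at (134,316), (148,385) and (213,415), and four small.

```bash
cat > h.py <<'E'
import numpy as np, cv2
from plant import bot, viewer
def ray(p,uv):
    f=p["frame"].shape[0]/2/np.tan(np.radians(p["fov_y"]/2)); T=np.array(p["T"])
    d=T[:3,:3]@np.array([(uv[0]-p["cx"])/f,(uv[1]-p["cy"])/f,1]); return T[:3,3],d
def at(p,uv,z):
    o,d=ray(p,uv); return (o+d*(z-o[2])/d[2])[:2]
def proj(p,X):
    f=p["frame"].shape[0]/2/np.tan(np.radians(p["fov_y"]/2)); T=np.array(p["T"])
    c=T[:3,:3].T@(np.array(X)-T[:3,3]); return np.array([p["cx"]+f*c[0]/c[2],p["cy"]+f*c[1]/c[2]])
E
python3 - <<'E'
from h import *
p=viewer.capture("top"); s=viewer.capture("scene")
C=lambda c:(c[0]/2.353+110-.3,c[1]/2.353+80-.3)
S=lambda c:(c[0]/1.7622+130-.2,c[1]/1.7622+60-.2)
# knob centres on top view
for n,c,sc,h in (("smA",(512,201),(296,385),52),("smB",(578,191),(270,440),52),("laC",(573,261),(213,400),62),("smD",(517,326),(187,338),52),("laE",(577,337),(148,371),62),("laF",(508,406),(134,301),62),("smG",(573,397),(101,349),52)):
    print(n,at(p,C(c),h).round(),at(s,S(sc),h).round())
print("pan corners",[at(p,C(c),148).round() for c in((292,223),(432,223),(433,361),(292,362))])
print("goods",[at(p,C(c),100).round() for c in((81,233),(215,232),(215,364),(81,364))])
print("tray",[at(p,C(c),21).round() for c in((644,269),(752,270),(754,426),(646,426))])
print("mug",at(p,C((401,441)),90).round(),"scoop",at(p,C((641,181)),35).round())
E
```

```text
smA [693. -36.] [697. -44.]
smB [ 707. -122.] [ 709. -133.]
laC [ 613. -114.] [ 621. -123.]
smD [528. -43.] [531. -48.]
laE [ 514. -119.] [ 523. -126.]
laF [425. -31.] [436. -36.]
smG [ 437. -115.] [ 442. -122.]
pan corners [array([647., 241.]), array([649.,  70.]), array([480.,  67.]), array([477., 238.])]
goods [array([640., 519.]), array([642., 347.]), array([474., 342.]), array([472., 513.])]
tray [array([ 608., -215.]), array([ 608., -358.]), array([ 401., -357.]), array([ 399., -216.])]
mug [380. 106.] scoop [ 724. -209.]
```

```bash
H="python3 -m handwheel"
$H '1 -0.5 -0.2 0 0 -0.187 0.3;1 -0.5 -0.2 0 0 -0.187 0.3;1 -0.5 -0.2 0 0 -0.187 0.3;1 -0.5 -0.2 0 0 -0.187 0.3;1 -0.5 -0.2 0 0 -0.187 0.3;1 -0.5 -0.2 0 0 -0.187 0.3'
$H '1 0.14 -0.2 0 0 -0.187 0.3;1 0.14 -0.2 0 0 -0.187 0.3;1 0.14 -0.2 0 0 -0.187 0.3;1 0.14 -0.2 0 0 -0.187 0.3;1 0.14 -0.2 0 0 -0.187 0.3;1 0.14 -0.2 0 0 -0.187 0.3'
$H '0.8 0.7 -0.2 0 0 0 0.3;0.8 0.7 -0.2 0 0 0 0.3;0.8 0.7 -0.2 0 0 0 0.3'
$H '0.8 0.7 -0.2 0 0 0 0.3;0.8 0.7 -0.2 0 0 0 0.3;0.8 0.7 -0.2 0 0 0 0.3'
$H '0.6 0.7 -0.2 0 0 0 0.3;0.6 0.7 -0.2 0 0 0 0.3;0.6 0.7 -0.2 0 0 0 0.3;0.6 0.7 -0.2 0 0 0 0.3'
python3 - <<'E'
from h import *
p=viewer.capture("wrist"); cv2.imwrite("pics/w1.png",p["frame"][:,:,::-1]); print(p["fov_y"],p["T"])
for t in ("small1_center","large1_center"):
    print(t,[([round(float(c)) for c in d["centre"]],round(float(d["score"]),2)) for d in viewer.recognise(t,p)])
t=viewer.capture("top"); cv2.imwrite("pics/top1.png",t["frame"][:,:,::-1])
E
```

```text
time: 1.5
tool_pos: [276.3, -399.1, 209.7]
tcp_rot: [3.141, 0.0, 0.989]
contact_force: [-0.1, -0.8, -0.2]
grip_width: 60.6
finger_force: 0.0
time: 2.0
tool_pos: [343.0, -323.8, 229.5]
tcp_rot: [3.142, 0.0, 1.572]
contact_force: [-0.3, -0.4, -0.0]
grip_width: 59.6
finger_force: 0.0
time: 2.25
tool_pos: [414.1, -242.4, 250.0]
tcp_rot: [3.14, -0.001, 1.565]
contact_force: [0.3, -0.4, 0.2]
grip_width: 59.7
finger_force: 0.0
time: 2.5
tool_pos: [484.6, -161.6, 270.1]
tcp_rot: [3.14, -0.0, 1.567]
contact_force: [-0.6, -0.4, -0.1]
grip_width: 59.6
finger_force: 0.0
time: 2.83
tool_pos: [554.4, -102.2, 289.1]
tcp_rot: [3.141, -0.0, 1.57]
contact_force: [-0.6, 0.1, 0.1]
grip_width: 59.5
finger_force: 0.0
70.51882806364632 [[ 9.99999452e-01  2.20185509e-05  1.04672230e-03  5.54411548e+02]
 [ 2.91898292e-04 -9.65998293e-01 -2.58548279e-01 -3.29454646e+01]
 [ 1.00543910e-03  2.58548443e-01 -9.65997770e-01  4.83596755e+02]
 [ 0.00000000e+00  0.00000000e+00  0.00000000e+00  1.00000000e+00]]
small1_center [([264, 293], 0.2)]
large1_center [([252, 188], 0.59)]
```

View pics/w1.png

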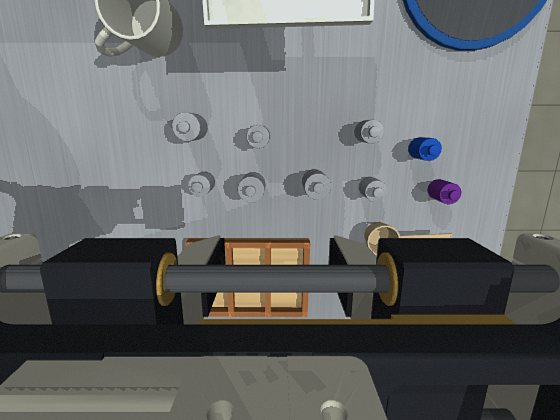

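The wrist view shows all seven grey weights: (184,126), (259,137), (371,130), (199,184), (251,186), (317,184) and (376,188). Blue is at (426,149) and purple at (445,191). I'll enlarge the crop to confirm the grey ones and get exact knob centres.

```bash
python3 - <<'E'
import cv2
a=cv2.imread("pics/w1.png")[105:210,160:400]; cv2.imwrite("pics/w1c.png",cv2.resize(a,None,fx=3.333,fy=3.333,interpolation=cv2.INTER_CUBIC))
E
```

```text
(no output)
```

View pics/w1c.png

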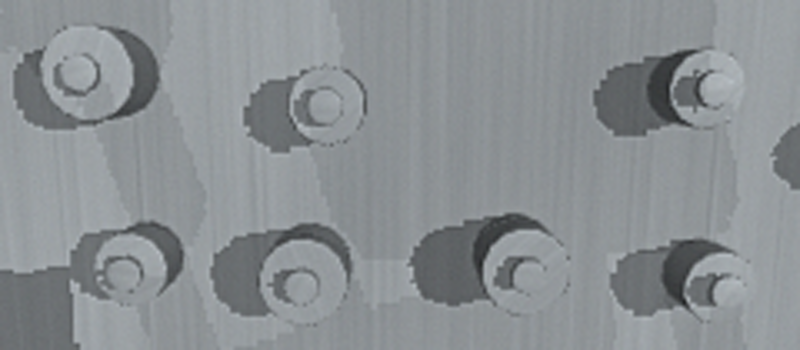

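All seven are plain grey steel. F, E and C are large; D, A, G and B are small. Cylinder-top centres in the crop are F(88,74), D(327,105), A(706,88), G(130,269), E(305,280), C(526,271) and B(719,286).

```bash
python3 - <<'E'
from h import *
p=viewer.capture("wrist")
C=lambda c:(c[0]/3.333+160-.35,c[1]/3.333+105-.35)
for n,c,k,h in (("F",(88,74),(76,73),50),("D",(327,105),(324,106),40),("A",(706,88),(718,90),40),("G",(130,269),(124,274),40),("E",(305,280),(300,287),50),("C",(526,271),(529,276),50),("B",(719,286),(727,292),40)):
    print(n,at(p,C(c),h).round(1),at(p,C(k),h+12).round(1))
s=viewer.capture("scene"); t=viewer.capture("top")
print(proj(s,(514,-121,62)),proj(t,(514,-121,62)))
E
```

```text
F [424.1 -34.3] [422.7 -33.9]
D [524.2 -47.5] [523.7 -47.6]
A [688.7 -40.6] [690.2 -41.3]
G [ 433.3 -119.9] [ 433.7 -119.8]
E [ 513.7 -123.1] [ 512.5 -123.7]
C [ 612.  -119.1] [ 611.7 -119. ]
B [ 701.7 -128.1] [ 701.5 -128.4]
[211.83166482 267.12706703] [355.50738863 223.06191512]
```

```bash
H="python3 -m handwheel"
$H '-0.21 -0.41 0.9 0 0 0 0.3;-0.21 -0.41 0.9 0 0 0 0.3;-0.21 -0.41 0.9 0 0 0 0.3;-0.21 -0.41 0.9 0 0 0 0.3' | grep pos
$H '0 0 0.9 0 0 0 0.3;0 0 0.9 0 0 0 0.3;0 0 0.9 0 0 0 0.3;0 0 0.9 0 0 0 0.3' | grep pos
$H '0 0 0.89 0 0 0 0.3;0 0 0.89 0 0 0 0.3;0 0 0.89 0 0 0 0.3;0 0 0.89 0 0 0 0.3'
$H '0 0 0 0 0 0 -1;0 0 0 0 0 0 -1;0 0 0 0 0 0 -1;0 0 0 0 0 0 -1;0 0 0 0 0 0 -1;0 0 0 0 0 0 -1'
```

```text
tool_pos: [507.5, -125.1, 195.8]
tool_pos: [511.0, -124.6, 108.7]
time: 4.18
tool_pos: [511.9, -124.8, 20.9]
tcp_rot: [-3.14, -0.001, 1.572]
contact_force: [0.2, 0.2, 1.1]
grip_width: 59.3
finger_force: 0.0
time: 4.68
tool_pos: [512.0, -124.9, 21.1]
tcp_rot: [3.141, 0.001, 1.572]
contact_force: [0.5, -0.8, -0.1]
grip_width: 24.2
finger_force: 0.0
```

```bash
python3 - <<'E'
from h import *
p=viewer.capture("wrist"); print(bot.get_obs()["grip_width"])
t=viewer.capture("top"); 
a=t["frame"][140:300,290:450,::-1]; b=p["frame"][:,:,::-1]
cv2.imwrite("pics/x2.png",np.hstack([cv2.resize(b,(480,360)),cv2.resize(a,(320,360),interpolation=cv2.INTER_CUBIC)]))
E
```

```text
19.97222051351541
```

View pics/x2.png

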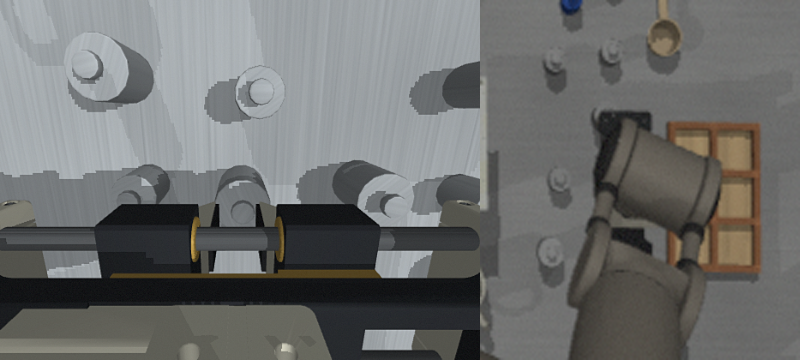

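```bash
python3 - <<'E'
from h import *
p=viewer.capture("wrist"); print(p["T"][:3,3].round(1), bot.get_obs()["tool_pos"].round(1))
k=1.1667
for n,c,z in (("D",(261,92),52),("F",(88,66),62),("E?",(242,210),62),("C",(396,204),62),("tcp proj",(0,0),0)): print(n,at(p,(c[0]*k,c[1]*k),z).round(1))
print(proj(p,(512,-125,21)),proj(p,(512,-125,62)))
a=p["frame"][180:330,180:380,::-1]; cv2.imwrite("pics/x3.png",cv2.resize(a,(800,600),interpolation=cv2.INTER_CUBIC))
E
```

```text
[512.2 -55.6 215.4] [ 512.6 -125.    21. ]
D [527.1 -45.4]
F [429.4 -32.4]
E? [ 515.8 -118.4]
C [ 614.7 -114.2]
tcp proj [338.   21.9]
[275.56435095 231.33020935] [275.48523538 256.07079893]
```

View pics/x3.png

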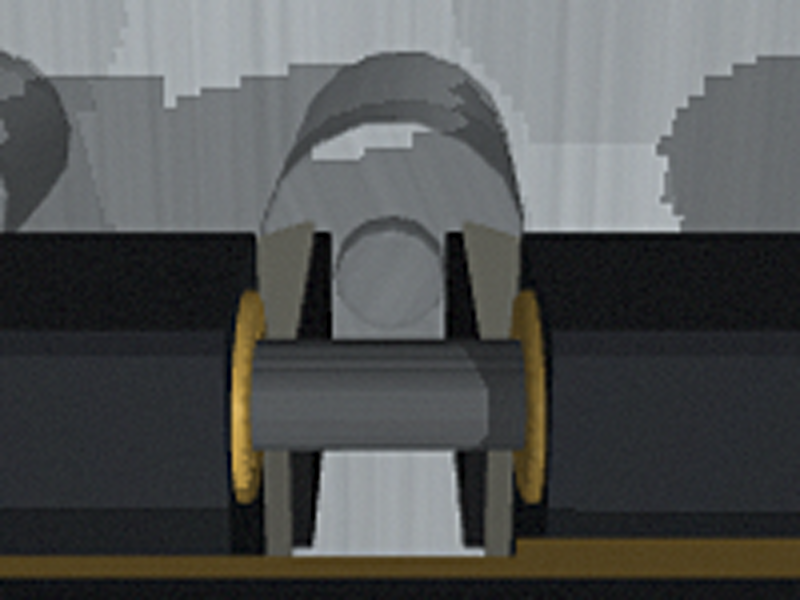

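```bash
python3 - <<'E'
from h import *
p=viewer.capture("wrist"); o=bot.get_obs(); print(o["tool_pos"].round(1),o["grip_width"],o["finger_force"])
print(at(p,(277.5,248.7),62).round(1), at(p,(180+390/4,180+122/4),50).round(1))
t=viewer.capture("top"); print(t["T"][:3,3])
E
```

```text
[ 512.6 -125.    21. ] 13.625862500367722 30.049763917922974
[ 513.2 -120.6] [ 513.3 -101.9]
[ 466.3311873    75.37515997 1356.95868731]
```

```bash
H="python3 -m handwheel"
$H '0 0 -0.2 0 0 0 -1;0 0 -0.4 0 0 0 -1;0 0 -0.6 0 0 0 -1;0 0 -0.8 0 0 0 -1;0 0 -1 0 0 0 -1;0 0 -1 0 0 0 -1'
python3 - <<'E'
from h import *
p=viewer.capture("wrist"); s=viewer.capture("scene")
print(proj(s,(512,-125,121)),proj(p,(512,-125,121)))
u,v=proj(s,(512,-125,100)).astype(int)
a=s["frame"][v-60:v+60,u-60:u+60,::-1]; b=p["frame"][60:360,120:420,::-1]
cv2.imwrite("pics/x4.png",np.hstack([cv2.resize(b,(400,400)),cv2.resize(a,(400,400),interpolation=cv2.INTER_CUBIC)]))
E
```

```text
time: 5.43
tool_pos: [512.8, -125.2, 123.0]
tcp_rot: [3.138, 0.002, 1.572]
contact_force: [0.7, -0.7, -4.5]
grip_width: 13.9
finger_force: 29.9
[207.50622183 251.50052061] [275.15350928 230.06538672]
```

View pics/x4.png

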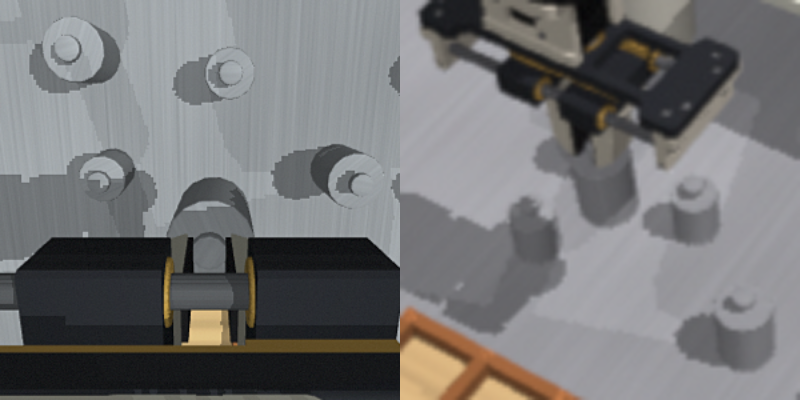

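```bash
python3 - <<'E'
from h import *
s=viewer.capture("scene"); u,v=proj(s,(512,-125,100)).astype(int); print(u,v)
for c in ((605,224),(605,165),(605,150)):
    q=(u-60+(c[0]-400)*.3, v-60+c[1]*.3); print(q)
    print([(z,at(s,q,z).round()) for z in (40,60,70,80,90,100,110,120,130,150,160)])
E
```

```text
208 257
(np.float64(209.5), np.float64(264.2))
[(40, array([ 492., -104.])), (60, array([ 503., -115.])), (70, array([ 509., -121.])), (80, array([ 514., -127.])), (90, array([ 520., -133.])), (100, array([ 525., -139.])), (110, array([ 531., -145.])), (120, array([ 536., -151.])), (130, array([ 541., -157.])), (150, array([ 552., -169.])), (160, array([ 558., -175.]))]
(np.float64(209.5), np.float64(246.5))
[(40, array([461., -59.])), (60, array([472., -72.])), (70, array([478., -78.])), (80, array([484., -85.])), (90, array([489., -91.])), (100, array([495., -97.])), (110, array([ 501., -104.])), (120, array([ 507., -110.])), (130, array([ 513., -117.])), (150, array([ 524., -130.])), (160, array([ 530., -136.]))]
(np.float64(209.5), np.float64(242.0))
[(40, array([452., -47.])), (60, array([464., -60.])), (70, array([470., -67.])), (80, array([476., -73.])), (90, array([482., -80.])), (100, array([487., -86.])), (110, array([493., -93.])), (120, array([499., -99.])), (130, array([ 505., -106.])), (150, array([ 517., -119.])), (160, array([ 523., -126.]))]
```

The gripper holds E by its knob: width is 14 mm, the load is −4.5 N, and the weight hangs upright with its underside about 21 mm below the TCP reading. That is a usable grasp, so I'll carry it to the pan.

```bash
H="python3 -m handwheel"
$H '0 0 -0.4 0 0 0 -1;0 0 -0.8 0 0 0 -1;0 0 -0.97 0 0 0 -1;0 0 -0.97 0 0 0 -1' | grep pos
for i in 1 2 3; do $H '0.25 0.01 0 0 0 0 -1;0.5 0.02 0 0 0 0 -1;0.8 0.03 0 0 0 0 -1;0.8 0.03 0 0 0 0 -1' | grep pos; done
$H '0 0 0.2 0 0 0 -1;0 0 0.4 0 0 0 -1;0 0 0.5 0 0 0 -1;0 0 0.5 0 0 0 -1;0 0 0.5 0 0 0 -1' | egrep 'pos|force'
$H '0 0 0.03 0 0 0 -1;0 0 0.06 0 0 0 -1;0 0 0.09 0 0 0 -1;0 0 0.09 0 0 0 -1' | egrep 'pos|force'
```

```text
tool_pos: [513.2, -125.4, 219.9]
tool_pos: [512.6, -39.8, 213.8]
tool_pos: [515.6, 40.0, 213.9]
tool_pos: [518.7, 119.6, 214.0]
tool_pos: [519.6, 114.9, 166.0]
contact_force: [-0.0, 0.7, -4.1]
finger_force: 30.0
tool_pos: [521.3, 115.2, 159.1]
contact_force: [1.2, -0.2, -0.3]
finger_force: 30.0
```

```bash
H="python3 -m handwheel"
$H '0 0 0 0 0 0 -0.2;0 0 0 0 0 0 -0.2;0 0 0 0 0 0 -0.2;0 0 0 0 0 0 -0.2;0 0 0 0 0 0 -0.2' | egrep 'pos|force|width'
$H '0 0 -0.3 0 0 0 -0.2;0 0 -0.6 0 0 0 -0.2;0 0 -0.6 0 0 0 -0.2' | egrep 'pos|force|width'
python3 - <<'E'
from h import *
p=viewer.capture("wrist")
s=viewer.capture("scene")
a=s["frame"][80:260,190:390,::-1]; b=p["frame"][0:420,:,::-1]
cv2.imwrite("pics/x5.png",np.hstack([cv2.resize(b,(400,300)),cv2.resize(a,(400,300),interpolation=cv2.INTER_CUBIC)]))
E
```

```text
tool_pos: [520.4, 115.2, 158.6]
contact_force: [0.3, 0.6, 0.6]
grip_width: 36.6
finger_force: 0.0
tool_pos: [523.2, 115.5, 224.0]
contact_force: [0.6, 0.6, 0.6]
grip_width: 36.8
finger_force: 0.0
```

View pics/x5.png

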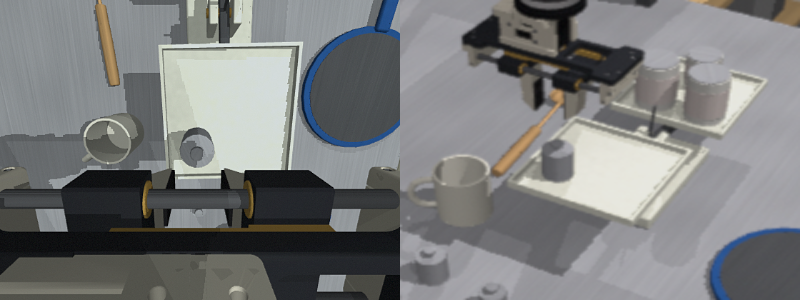

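E (large) stands in the pan, with the pan still up: wrist crop (197,148), scene crop (557,158). The mug, spoon and tins are untouched. Next is C.

```bash
H="python3 -m handwheel"
$H '-0.8 0.31 0 0 0 0 -0.2;-0.8 0.31 0 0 0 0 -0.2;-0.8 0.31 0 0 0 0 -0.2' | grep pos
$H '-0.8 0.31 0.5 0 0 0 -0.2;-0.8 0.31 0.5 0 0 0 -0.2;-0.8 0.31 0.5 0 0 0 -0.2' | grep pos
$H '-0.73 0.31 0.4 0 0 0 -0.2;-0.73 0.31 0.4 0 0 0 -0.2;-0.73 0.31 0.4 0 0 0 -0.2;-0.73 0.31 0.4 0 0 0 -0.2;-0.73 0.31 0.4 0 0 0 -0.2' | grep pos
python3 - <<'E'
from h import *
p=viewer.capture("wrist"); o=bot.get_obs();print(o["tool_pos"].round(1),o["tcp_rot"])
cv2.imwrite("pics/w3.png",p["frame"][:,:,::-1])
print(proj(p,(612,-119,62)))
E
```

```text
tool_pos: [552.6, 30.0, 216.7]
tool_pos: [581.5, -48.1, 164.0]
tool_pos: [612.9, -117.1, 127.4]
[ 613.2 -116.5  128.4] [-3.14091765e+00 -6.55866097e-04  1.57207805e+00]
[275.51024618 209.11574239]
```

View pics/w3.png

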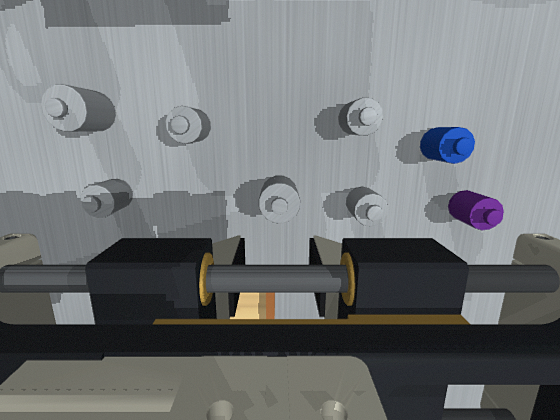

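All remaining weights are where they were: C's knob is at (279,206), within 3 mm of plan. Descending onto it.

```bash
H="python3 -m handwheel"
$H '0 0.02 0.3 0 0 0 -0.2;0 0.02 0.6 0 0 0 -0.2;0 0.02 0.6 0 0 0 -0.2;0 0.02 0.6 0 0 0 -0.2' | egrep 'pos|force'
$H '0 0 0.2 0 0 0 -0.2;0 0 0.3 0 0 0 -0.2;0 0 0.4 0 0 0 -0.2;0 0 0.46 0 0 0 -0.2;0 0 0.46 0 0 0 -0.2' | egrep 'pos|force'
$H '0 0 0 0 0 0 -1;0 0 0 0 0 0 -1;0 0 0 0 0 0 -1;0 0 0 0 0 0 -1;0 0 0 0 0 0 -1;0 0 0 0 0 0 -1' | egrep 'pos|force|width'
$H '0 0 -0.2 0 0 0 -1;0 0 -0.5 0 0 0 -1;0 0 -0.8 0 0 0 -1;0 0 -1 0 0 0 -1' | egrep 'pos|force|width'
```

```text
tool_pos: [614.8, -116.0, 68.4]
contact_force: [0.4, -0.1, 0.3]
finger_force: 0.0
tool_pos: [615.1, -117.3, 21.8]
contact_force: [0.1, -0.3, -0.3]
finger_force: 0.0
tool_pos: [615.6, -117.8, 23.0]
contact_force: [-1.9, -0.5, 3.7]
grip_width: 11.8
finger_force: 30.0
tool_pos: [616.7, -117.9, 125.3]
contact_force: [1.4, -0.4, 0.1]
grip_width: 0.6
finger_force: 0.0
```

The C grip slipped off the rounded top of the knob, so the fingertips sit about 30 mm higher than the TCP reading says. I'll check where C stands now, then grip the cylinder body with the fingers lower.

```bash
H="python3 -m handwheel"
$H '0 0 -0.3 0 0 0 0.3;0 0 -0.3 0 0 0 0.3;0 0 -0.3 0 0 0 0.3;0 0 -0.3 0 0 0 0.3;0 0 -0.3 0 0 0 0.3;0 0 -0.3 0 0 0 0.3;0 0 -0.3 0 0 0 0.3;0 0 -0.3 0 0 0 0.3' | egrep 'pos|width'
python3 - <<'E'
from h import *
p=viewer.capture("wrist"); o=bot.get_obs();print(o["tool_pos"].round(1))
cv2.imwrite("pics/w4.png",p["frame"][:,:,::-1])
E
```

```text
tool_pos: [615.4, -117.6, 151.6]
grip_width: 49.0
[ 615.5 -117.6  151.8]
```

View pics/w4.png

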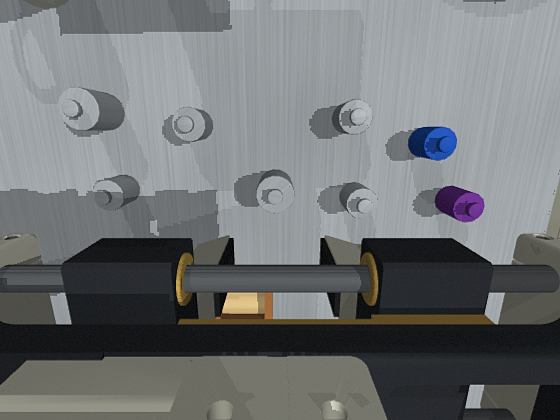

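```bash
cat >> h.py <<'E'
def circles(p,y0=60,y1=225,known=None):
    g=cv2.cvtColor(p["frame"],cv2.COLOR_RGB2GRAY)[y0:y1]; k=4
    g=cv2.GaussianBlur(cv2.resize(g,None,fx=k,fy=k,interpolation=cv2.INTER_CUBIC),(0,0),2)
    f=210/np.tan(np.radians(p["fov_y"]/2)); h=p["T"][2,3]-45
    c=cv2.HoughCircles(g,cv2.HOUGH_GRADIENT,1,80,param1=60,param2=22,minRadius=int(k*f*14/h),maxRadius=int(k*f*24/h))
    out=[]
    for u,v,r in (c[0] if c is not None else []):
        uv=((u+.5)/k-.5,(v+.5)/k-.5+y0); R=r/k/f*h
        out.append((at(p,uv,40).round(1),at(p,uv,50).round(1),round(float(R),1),np.round(uv)))
    return out
E
python3 - <<'E'
from h import *
p=viewer.capture("wrist")
for c in circles(p): print(*c)
print("C",at(p,(274,195.5),62),at(p,(275,191),50))
E
```

```text
[528.8 -43.6] [531.7 -43.8] 17.9 [189. 123.]
[ 613.9 -116.3] [ 614.  -114.1] 19.3 [275. 194.]
[781.4 -61.6] [776.  -61.2] 15.8 [441. 142.]
[692.6 -37.7] [690.1 -38. ] 16.7 [355. 117.]
[418.5 -32.2] [424.9 -32.8] 23.1 [ 76. 110.]
[ 820.1 -129.6] [ 813.4 -127. ] 14.3 [468. 207.]
C [ 613.06568321 -112.44389638] [ 613.97547427 -110.45813634]
```

```bash
H="python3 -m handwheel"
$H '0.03 -0.01 0.4 0 0 0 0.3;0.03 -0.01 0.8 0 0 0 0.3;0.03 -0.01 0.9 0 0 0 0.3;0.03 -0.01 0.9 0 0 0 0.3' | egrep 'pos|force'
$H '0 0 0.2 0 0 0 0.3;0 0 0.35 0 0 0 0.3;0 0 0.42 0 0 0 0.3;0 0 0.42 0 0 0 0.3' | egrep 'pos|force'
$H '0 0 0.05 0 0 0 0.3;0 0 0.1 0 0 0 0.3;0 0 0.1 0 0 0 0.3' | egrep 'pos|force'
$H '0 0 0.05 0 0 0 0.3;0 0 0.1 0 0 0 0.3;0 0 0.1 0 0 0 0.3' | egrep 'pos|force'
```

```text
tool_pos: [612.2, -113.9, 59.1]
contact_force: [0.4, 0.1, -0.6]
finger_force: 0.0
tool_pos: [614.8, -114.8, 20.7]
contact_force: [-0.1, 1.0, -0.5]
finger_force: 0.0
tool_pos: [614.8, -114.7, 10.6]
contact_force: [0.1, -0.6, -0.6]
finger_force: 0.0
tool_pos: [614.0, -114.5, -0.6]
contact_force: [-0.4, -0.4, -0.5]
finger_force: 0.0
```

```bash
H="python3 -m handwheel"
$H '0 0 0.02 0 0 0 -1;0 0 0.02 0 0 0 -1;0 0 0.02 0 0 0 -1;0 0 0.02 0 0 0 -1;0 0 0.02 0 0 0 -1;0 0 0.02 0 0 0 -1' | egrep 'pos|force|width'
$H '0 0 -0.2 0 0 0 -1;0 0 -0.5 0 0 0 -1;0 0 -0.8 0 0 0 -1;0 0 -1 0 0 0 -1;0 0 -1 0 0 0 -1' | egrep 'pos|force|width'
```

```text
tool_pos: [614.2, -114.7, -1.5]
contact_force: [-2.8, 0.2, 1.4]
grip_width: 39.4
finger_force: 30.0
tool_pos: [617.4, -115.4, 102.8]
contact_force: [0.5, 0.2, -4.2]
grip_width: 39.2
finger_force: 30.0
```

Solid body grip: width is 39.4 mm and the load is −4.2 N. Carrying C to the pan.

```bash
H="python3 -m handwheel"
$H '0 0 -0.4 0 0 0 -1;0 0 -0.7 0 0 0 -1;0 0 -1 0 0 0 -1;0 0 -1 0 0 0 -1' | grep pos
for i in 1 2 3; do $H '0.25 -0.01 0 0 0 0 -1;0.5 -0.02 0 0 0 0 -1;0.78 -0.03 0 0 0 0 -1;0.78 -0.03 0 0 0 0 -1' | grep pos; done
$H '0 0 0.2 0 0 0 -1;0 0 0.4 0 0 0 -1;0 0 0.56 0 0 0 -1;0 0 0.56 0 0 0 -1;0 0 0.56 0 0 0 -1' | egrep 'pos|force'
$H '0 0 0.03 0 0 0 -1;0 0 0.06 0 0 0 -1;0 0 0.08 0 0 0 -1;0 0 0.08 0 0 0 -1' | egrep 'pos|force'
```

```text
tool_pos: [617.2, -115.4, 203.2]
tool_pos: [610.1, -31.3, 195.0]
tool_pos: [607.0, 46.5, 195.2]
tool_pos: [603.9, 124.2, 195.3]
tool_pos: [604.2, 119.0, 140.0]
contact_force: [0.6, 0.5, -5.1]
finger_force: 30.0
tool_pos: [605.6, 119.2, 134.5]
contact_force: [-1.1, -0.1, -4.9]
finger_force: 30.0
```

```bash
H="python3 -m handwheel"
for i in 1 2 3; do $H '0 0 0.02 0 0 0 -1;0 0 0.04 0 0 0 -1;0 0 0.04 0 0 0 -1' | egrep 'pos|contact'; done
```

```text
tool_pos: [605.5, 119.1, 130.3]
contact_force: [0.8, -0.7, -3.1]
tool_pos: [605.5, 119.2, 126.1]
contact_force: [0.0, -2.2, -1.5]
tool_pos: [605.4, 119.2, 122.1]
contact_force: [0.1, -3.2, 0.1]
```

```bash
H="python3 -m handwheel"
$H '0 0 0.02 0 0 0 -1;0 0 0.04 0 0 0 -1;0 0 0.04 0 0 0 0.1;0 0 0.04 0 0 0 0.1;0 0 0.04 0 0 0 0.1;0 0 0.04 0 0 0 0.1;0 0 0.04 0 0 0 0.1' | egrep 'pos|contact|width'
$H '0 0 -0.4 0 0 0 0.1;0 0 -0.8 0 0 0 0.1;0 0 -1 0 0 0 0.1;0 0 -1 0 0 0 0.1' | egrep 'pos|contact'
$H '-0.4 0 0 0 0 0 0.1;-0.8 0 0 0 0 0 0.3;-0.8 0 0 0 0 0 0.3' | egrep 'pos|contact'
$H '-0.4 0 0 0 0 0 0.1;-0.8 0 0 0 0 0 0.3;-0.8 0 0 0 0 0 0.3;-0.8 0 0 0 0 0 0.3;-0.8 0 0 0 0 0 0.3;-0.8 0 0 0 0 0 0.3' | egrep 'pos|contact'
python3 - <<'E'
from h import *
s=viewer.capture("scene");t=viewer.capture("top")
a=s["frame"][80:240,190:410,::-1]; b=t["frame"][140:280,130:310,::-1]
cv2.imwrite("pics/x6.png",np.hstack([cv2.resize(b,(386,300),interpolation=cv2.INTER_CUBIC),cv2.resize(a,(412,300),interpolation=cv2.INTER_CUBIC)]))
E
```

```text
tool_pos: [605.5, 119.7, 118.4]
contact_force: [-0.6, -0.6, 0.2]
grip_width: 50.6
tool_pos: [608.1, 119.8, 224.6]
contact_force: [0.4, -0.1, -0.3]
tool_pos: [605.3, 33.4, 217.5]
contact_force: [-0.4, 0.5, 1.1]
tool_pos: [605.4, -39.5, 218.0]
contact_force: [-0.4, -0.2, 0.2]
```

View pics/x6.png

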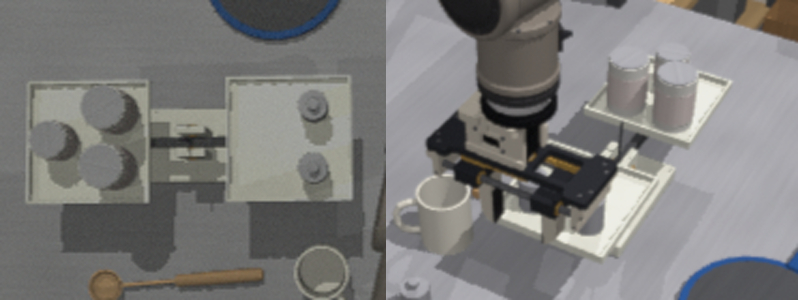

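```bash
cat >> h.py <<'E'
def widths(im,r0=183,r1=222):
    # outer edges of both pans in the top view (sub-pixel, bright minus dark), median over rows
    g=cv2.cvtColor(im,cv2.COLOR_BGR2GRAY).astype(float); res=[]
    for a,b,sgn in ((139,150,1),(197,206,-1),(229,241,1),(288,300,-1)):
        prof=np.median(g[r0:r1,a:b],0); d=np.clip(sgn*np.diff(prof),0,None); i=d.argmax(); w=d[max(i-1,0):i+2]
        res.append(a+.5+(np.arange(max(i-1,0),max(i-1,0)+len(w))*w).sum()/w.sum())
    return np.array(res)
E
python3 - <<'E'
from h import *
a=cv2.imread("pics/top0.png"); t=viewer.capture("top"); b=np.ascontiguousarray(t["frame"][:,:,::-1])
for im in(a,b):
    e=widths(im); print(e.round(2),"goods w",e[1]-e[0],"weights w",e[3]-e[2])
    wg,ww=e[1]-e[0],e[3]-e[2]; print("z rims",1357-423.8*170/wg/1,1357-423.8*170/ww)
E
```

```text
[147.75 200.41 233.05 292.85] goods w 52.65740740740742 weights w 59.79693877551017
z rims -11.202567258659883 152.15571406631216
[144.93 198.83 234.43 293.4 ] goods w 53.899014778325125 weights w 58.964625850340155
z rims 20.31508476899876 135.14878054408314
```

The right pan holds both large weights upright. Its rim has sunk about 17 mm from the stop, which leaves a tilt of about +0.05 rad, so one 250 g weight is missing. Next is small D.

```bash
H="python3 -m handwheel"
$H '-0.05 -0.79 0.5 0 0 0 0.3;-0.05 -0.79 0.5 0 0 0 0.3;-0.05 -0.79 0.5 0 0 0 0.3;-0.05 -0.79 0.5 0 0 0 0.3;-0.05 -0.79 0.5 0 0 0 0.3' | grep pos
python3 - <<'E'
from h import *
p=viewer.capture("wrist")
for c in circles(p,120): print(*c)
print(bot.get_obs()["tool_pos"].round(1))
cv2.imwrite("pics/w5.png",p["frame"][:,:,::-1])
E
```

```text
tool_pos: [527.3, -45.3, 169.2]
[422.5 -30.7] [425.7 -29. ] 18.3 [181. 179.]
[527.2 -43.7] [527.2 -41.6] 15.2 [276. 191.]
[692.7 -37.5] [687.6 -35.6] 15.3 [426. 186.]
[528.5 -45.6 169.8]
```

```bash
H="python3 -m handwheel"
$H '0 0 0.4 0 0 0 0.3;0 0 0.8 0 0 0 0.3;0 0 1 0 0 0 0.3;0 0 1 0 0 0 0.3' | egrep 'pos|contact'
$H '0 -0.01 0.3 0 0 0 0.3;0 -0.01 0.5 0 0 0 0.3;0 -0.01 0.65 0 0 0 0.3;0 -0.01 0.72 0 0 0 0.3;0 -0.01 0.78 0 0 0 0.3;0 -0.01 0.78 0 0 0 0.3' | egrep 'pos|contact'
$H '0 0 0 0 0 0 -1;0 0 0 0 0 0 -1;0 0 0 0 0 0 -1;0 0 0 0 0 0 -1;0 0 0 0 0 0 -1;0 0 0 0 0 0 -1' | egrep 'pos|force|width'
$H '0 0 -0.2 0 0 0 -1;0 0 -0.5 0 0 0 -1;0 0 -0.8 0 0 0 -1;0 0 -1 0 0 0 -1;0 0 -1 0 0 0 -1' | egrep 'pos|force|width'
```

```text
tool_pos: [525.7, -45.1, 64.9]
contact_force: [-0.8, -0.2, 0.4]
tool_pos: [526.8, -45.9, -9.2]
contact_force: [-0.4, 0.5, -0.3]
tool_pos: [526.3, -45.9, -9.0]
contact_force: [-0.2, 0.4, 3.6]
grip_width: 32.9
finger_force: 30.0
tool_pos: [528.0, -46.3, 94.3]
contact_force: [1.1, -0.0, -2.2]
grip_width: 33.3
finger_force: 30.0
```

```bash
H="python3 -m handwheel"
$H '0 0 -0.4 0 0 0 -1;0 0 -0.7 0 0 0 -1;0 0 -1 0 0 0 -1;0 0 -1 0 0 0 -1' | grep pos
for i in 1 2 3; do $H '0.25 0.04 0 0 0 0 -1;0.5 0.08 0 0 0 0 -1;0.76 0.12 0 0 0 0 -1;0.76 0.12 0 0 0 0 -1' | grep pos; done
$H '0 0 0.2 0 0 0 -1;0 0 0.4 0 0 0 -1;0 0 0.65 0 0 0 -1;0 0 0.72 0 0 0 -1;0 0 0.72 0 0 0 -1' | egrep 'pos|contact'
for i in 1 2 3 4; do $H '0 0 0.02 0 0 0 -1;0 0 0.04 0 0 0 -1;0 0 0.04 0 0 0 -1' | egrep 'pos|contact'; done
```

```text
tool_pos: [528.1, -46.3, 194.8]
tool_pos: [536.8, 34.2, 188.1]
tool_pos: [548.8, 109.9, 188.1]
tool_pos: [560.8, 185.6, 188.1]
tool_pos: [559.4, 181.0, 115.2]
contact_force: [0.1, -0.3, -1.9]
tool_pos: [561.9, 182.1, 115.1]
contact_force: [0.2, 0.1, -2.2]
tool_pos: [561.6, 182.3, 110.6]
contact_force: [-0.6, -0.3, -1.4]
tool_pos: [561.5, 182.3, 106.2]
contact_force: [0.7, -0.1, -0.2]
tool_pos: [561.4, 182.3, 102.1]
contact_force: [0.2, -0.3, 0.6]
```

```bash
H="python3 -m handwheel"
$H '0 0 0 0 0 0 0;0 0 0 0 0 0 0;0 0 0 0 0 0 0;0 0 0 0 0 0 0;0 0 0 0 0 0 0' | egrep 'pos|contact|width'
$H '0 0 -0.4 0 0 0 0;0 0 -0.8 0 0 0 0;0 0 -1 0 0 0 0;0 0 -1 0 0 0 0' | egrep 'pos|contact'
$H '-0.4 -0.1 0 0 0 0 0.3;-0.8 -0.4 0 0 0 0 0.3;-0.8 -0.4 0 0 0 0 0.3' | egrep 'pos|contact'
$H '-0.4 -0.3 0 0 0 0 0.3;-0.8 -0.5 0 0 0 0 0.3;-0.8 -0.5 0 0 0 0 0.3' | egrep 'pos|contact'
$H '-0.52 -0.48 0.3 0 0 0 0.3;-0.52 -0.48 0.3 0 0 0 0.3;-0.52 -0.48 0.3 0 0 0 0.3;-0.52 -0.48 0.3 0 0 0 0.3;-0.52 -0.48 0.3 0 0 0 0.3' | egrep 'pos|contact'
python3 - <<'E'
from h import *
p=viewer.capture("wrist"); t=viewer.capture("top"); b=np.ascontiguousarray(t["frame"][:,:,::-1]); cv2.imwrite("pics/top6.png",b)
e=widths(b); print(e.round(2),e[1]-e[0],e[3]-e[2],"rim",1357-423.8*170/(e[3]-e[2])-4)
for c in circles(p,120): print(*c)
print(bot.get_obs()["tool_pos"].round(1))
E
```

```text
tool_pos: [561.3, 182.3, 102.4]
contact_force: [-0.3, 0.7, -0.1]
grip_width: 45.7
tool_pos: [564.0, 182.9, 208.2]
contact_force: [0.7, 0.7, 0.8]
tool_pos: [517.8, 98.8, 201.1]
contact_force: [2.0, 1.1, 1.1]
tool_pos: [468.5, 19.2, 201.7]
contact_force: [0.7, 0.8, 0.0]
tool_pos: [424.3, -29.7, 172.6]
contact_force: [-0.4, 0.1, -0.3]
[143.86 198.02 231.31 293.52] 54.162301587301585 62.211915535444916 rim 194.9260300874007
[426.3 -32.2] [426.2 -30. ] 18.7 [278. 194.]
[424.7 -29.3 172.8]
```

```bash
H="python3 -m handwheel"
$H '-0.01 0.01 0.4 0 0 0 0.3;-0.01 0.01 0.8 0 0 0 0.3;-0.01 0.01 1 0 0 0 0.3;-0.01 0.01 1 0 0 0 0.3' | egrep 'pos|contact'
$H '0 0 0.3 0 0 0 0.3;0 0 0.5 0 0 0 0.3;0 0 0.65 0 0 0 0.3;0 0 0.74 0 0 0 0.3;0 0 0.74 0 0 0 0.3' | egrep 'pos|contact'
$H '0 0 0 0 0 0 -1;0 0 0 0 0 0 -1;0 0 0 0 0 0 -1;0 0 0 0 0 0 -1;0 0 0 0 0 0 -1;0 0 0 0 0 0 -1' | egrep 'pos|force|width'
$H '0 0 -0.2 0 0 0 -1;0 0 -0.5 0 0 0 -1;0 0 -0.8 0 0 0 -1;0 0 -1 0 0 0 -1;0 0 -1 0 0 0 -1' | egrep 'pos|force|width'
```

```text
tool_pos: [422.4, -29.4, 69.0]
contact_force: [-0.3, -0.5, -0.3]
tool_pos: [425.2, -30.4, -1.9]
contact_force: [0.2, 0.2, 0.1]
tool_pos: [425.9, -31.0, -0.6]
contact_force: [0.5, 1.5, 6.0]
grip_width: 39.3
finger_force: 30.0
tool_pos: [426.6, -31.3, 101.6]
contact_force: [0.9, 0.4, -5.1]
grip_width: 39.1
finger_force: 30.0
```

```bash
H="python3 -m handwheel"
for i in 1 2 3; do $H '-0.25 0.01 0 0 0 0 -1;-0.5 0.02 0 0 0 0 -1;-0.74 0.04 0 0 0 0 -1;-0.74 0.04 0 0 0 0 -1' | grep pos; done
$H '0 0 0 0 0 0.25 -1;0 0 0 0 0 0.25 -1;0 0 0 0 0 0.25 -1;0 0 0 0 0 0.25 -1;0 0 0 0 0 0.25 -1;0 0 0 0 0 0.25 -1;0 0 0 0 0 0.25 -1;0 0 0 0 0 0.25 -1' | egrep 'pos|rot|width'
python3 - <<'E'
from h import *
p=viewer.capture("wrist"); t=viewer.capture("top")
b=np.ascontiguousarray(t["frame"][:,:,::-1]); e=widths(b); print(e.round(2),e[1]-e[0],e[3]-e[2])
z=np.zeros((300,800,3),np.uint8)
w=np.ascontiguousarray(p["frame"][:,:,::-1])
for i in(-66,0,66):
    for j in (-33,33):
        u=proj(p,(504+i,-286.5+j,6)); cv2.circle(w,(int(u[0]),int(u[1])),3,(0,0,255),1)
cv2.imwrite("pics/x7.png",np.hstack([cv2.resize(w,(480,360)),cv2.resize(b[160:260,130:310],(320,360))]))
E
```

```text
tool_pos: [428.4, -108.0, 96.9]
tool_pos: [432.7, -182.0, 96.9]
tool_pos: [436.8, -256.0, 96.9]
tool_pos: [435.9, -251.3, 96.8]
tcp_rot: [-3.138, 0.0, 0.785]
grip_width: 39.1
[143.89 198.04 238.11 293.48] 54.1525553012967 55.367866004962764
```

View pics/x7.png

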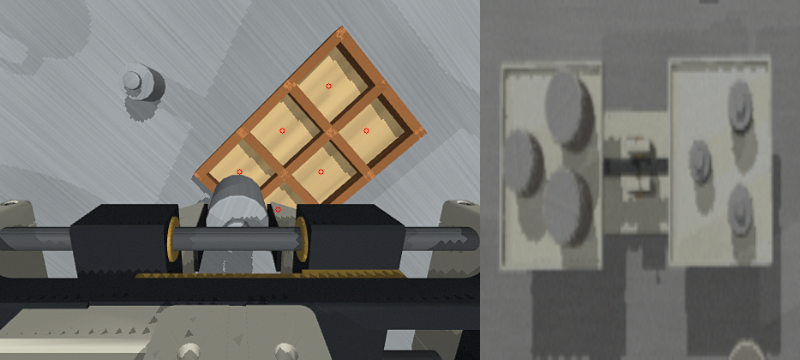

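The red markers sit on the cell centres, so the tray position is right. The top view shows both pans at equal scale, so the beam is close to level with the two large weights and D in the pan. Lowering F into the cell.

```bash
H="python3 -m handwheel"
$H '0.01 0.02 0.3 0 0 0 -1;0.01 0.02 0.6 0 0 0 -1;0.01 0.02 0.75 0 0 0 -1;0.01 0.02 0.82 0 0 0 -1;0.01 0.02 0.86 0 0 0 -1;0.01 0.02 0.9 0 0 0 -1;0.01 0.02 0.91 0 0 0 -1' | egrep 'pos|contact'
$H '0 0 0 0 0 0 0.1;0 0 0 0 0 0 0.1;0 0 0 0 0 0 0.1;0 0 0 0 0 0 0.1' | egrep 'pos|contact|width'
$H '0 0 -0.3 0 0 0 0.1;0 0 -0.7 0 0 0 0.3;0 0 -1 0 0 0 0.3;0 0 -1 0 0 0 0.3' | egrep 'pos|contact'
```

```text
tool_pos: [439.3, -253.8, 7.7]
contact_force: [-0.3, 0.2, -3.8]
tool_pos: [439.6, -254.1, 8.4]
contact_force: [0.6, -1.3, -0.4]
grip_width: 50.0
tool_pos: [442.2, -256.1, 113.9]
contact_force: [0.5, -0.4, 0.4]
```

```bash
H="python3 -m handwheel"
for i in 1 2; do $H '0.46 -0.5 -0.2 0 0 0 0.3;0.46 -0.5 -0.2 0 0 0 0.3;0.46 -0.5 -0.2 0 0 0 0.3;0.46 -0.5 -0.2 0 0 0 0.3' | grep pos; done
$H '0 0 0 0 0 0 0.3;0 0 0 0 0 0 0.3' | egrep 'pos'
python3 - <<'E'
from h import *
p=viewer.capture("wrist"); cv2.imwrite("pics/w8.png",p["frame"][:,:,::-1])
for c in circles(p,100): print(*c)
print(bot.get_obs()["tool_pos"].round(1), proj(p,(433.5,-118,40)))
t=viewer.capture("top"); b=np.ascontiguousarray(t["frame"][:,:,::-1]); cv2.imwrite("pics/top8.png",b)
E
```

```text
tool_pos: [436.4, -184.9, 128.2]
tool_pos: [433.5, -117.8, 147.7]
tool_pos: [433.2, -118.9, 147.0]
[ 437.3 -116.4] [ 438.8 -114.9] 14.8 [278. 192.]
[ 433.1 -118.8  146.9] [275.98227261 196.0502115 ]
```

```bash
H="python3 -m handwheel"
$H '0.03 0.01 0.4 0 0 0 0.3;0.03 0.01 0.8 0 0 0 0.3;0.03 0.01 0.9 0 0 0 0.3;0.03 0.01 0.9 0 0 0 0.3' | egrep 'pos|contact'
$H '0 0 0.3 0 0 0 0.3;0 0 0.45 0 0 0 0.3;0 0 0.55 0 0 0 0.3;0 0 0.62 0 0 0 0.3;0 0 0.66 0 0 0 0.3;0 0 0.66 0 0 0 0.3' | egrep 'pos|contact'
$H '0 0 0 0 0 0 -1;0 0 0 0 0 0 -1;0 0 0 0 0 0 -1;0 0 0 0 0 0 -1;0 0 0 0 0 0 -1;0 0 0 0 0 0 -1' | egrep 'pos|force|width'
$H '0 0 -0.2 0 0 0 -1;0 0 -0.5 0 0 0 -1;0 0 -0.8 0 0 0 -1;0 0 -1 0 0 0 -1;0 0 -1 0 0 0 -1' | egrep 'pos|force|width'
```

```text
tool_pos: [433.5, -116.0, 54.3]
contact_force: [0.0, 0.4, 0.4]
tool_pos: [436.2, -116.8, -8.5]
contact_force: [-0.7, -0.1, 0.2]
tool_pos: [436.4, -116.6, -8.2]
contact_force: [0.9, 0.3, 2.2]
grip_width: 32.6
finger_force: 30.0
tool_pos: [438.1, -117.3, 94.9]
contact_force: [1.1, -0.0, -2.6]
grip_width: 33.0
finger_force: 30.0
```

```bash
H="python3 -m handwheel"
for i in 1 2; do $H '-0.1 0.3 0 0 0 0 -1;-0.2 0.6 0 0 0 0 -1;-0.24 0.72 0 0 0 0 -1;-0.24 0.72 0 0 0 0 -1;-0.24 0.72 0 0 0 0 -1' | grep pos; done
$H '0 0 0.3 0 0 0 -1;0 0 0.6 0 0 0 -1;0 0 0.75 0 0 0 -1;0 0 0.82 0 0 0 -1;0 0 0.88 0 0 0 -1;0 0 0.92 0 0 0 -1;0 0 0.94 0 0 0 -1;0 0 0.94 0 0 0 -1' | egrep 'pos|contact'
```

```text
tool_pos: [468.8, -183.8, 89.7]
tool_pos: [502.8, -250.7, 90.2]
tool_pos: [504.3, -252.0, -1.9]
contact_force: [0.1, -0.8, -2.6]
```

```bash
H="python3 -m handwheel"
$H '0 0 0.02 0 0 0 -1;0 0 0.02 0 0 0 0;0 0 0.02 0 0 0 0;0 0 0.02 0 0 0 0;0 0 0.02 0 0 0 0' | egrep 'pos|contact|width'
$H '0 0 -0.3 0 0 0 0;0 0 -0.7 0 0 0 0.3;0 0 -1 0 0 0 0.3;0 0 -1 0 0 0 0.3' | egrep 'pos|contact'
for i in 1 2 3; do $H '0.76 0.17 -0.17 0 0 0 0.3;0.76 0.17 -0.17 0 0 0 0.3;0.76 0.17 -0.17 0 0 0 0.3;0.76 0.17 -0.17 0 0 0 0.3' | grep pos; done
$H '0 0 0 0 0 0 0.3;0 0 0 0 0 0 0.3' | egrep 'pos'
python3 - <<'E'
from h import *
p=viewer.capture("wrist"); cv2.imwrite("pics/w9.png",p["frame"][:,:,::-1])
for c in circles(p,100): print(*c)
print(bot.get_obs()["tool_pos"].round(1), proj(p,(702,-126,40)))
E
```

```text
tool_pos: [504.2, -252.3, -4.2]
contact_force: [-0.4, -0.5, 0.4]
grip_width: 45.5
tool_pos: [507.4, -254.3, 101.9]
contact_force: [1.9, -1.1, 0.3]
tool_pos: [570.8, -209.2, 112.2]
tool_pos: [635.5, -168.1, 128.6]
tool_pos: [700.8, -127.0, 145.3]
tool_pos: [699.4, -128.3, 145.7]
[693.5 -38.4] [695.3 -39.8] 16.2 [208. 138.]
[ 706.8 -125.2] [ 708.2 -123.7] 15.4 [280. 190.]
[ 728.7 -199.5] [ 729.4 -195.5] 22.6 [344. 224.]
[ 699.6 -128.2  146. ] [276.75308976 193.75005321]
```

```bash
H="python3 -m handwheel"
$H '0.06 0.03 0.4 0 0 0 0.2;0.06 0.03 0.8 0 0 0 0.2;0.06 0.03 0.9 0 0 0 0.2;0.06 0.03 0.9 0 0 0 0.2' | egrep 'pos|contact'
$H '0 0 0.3 0 0 0 0.2;0 0 0.45 0 0 0 0.2;0 0 0.55 0 0 0 0.2;0 0 0.62 0 0 0 0.2;0 0 0.65 0 0 0 0.2;0 0 0.65 0 0 0 0.2' | egrep 'pos|contact'
$H '0 0 0 0 0 0 -1;0 0 0 0 0 0 -1;0 0 0 0 0 0 -1;0 0 0 0 0 0 -1;0 0 0 0 0 0 -1;0 0 0 0 0 0 -1' | egrep 'pos|force|width'
$H '0 0 -0.2 0 0 0 -1;0 0 -0.5 0 0 0 -1;0 0 -0.8 0 0 0 -1;0 0 -1 0 0 0 -1;0 0 -1 0 0 0 -1' | egrep 'pos|force|width'
```

```text
tool_pos: [704.0, -124.7, 52.2]
contact_force: [0.6, 0.1, 0.2]
tool_pos: [707.9, -124.9, -7.7]
contact_force: [-1.0, 0.3, 0.2]
tool_pos: [707.8, -124.6, -7.8]
contact_force: [-0.6, 0.8, 2.7]
grip_width: 32.7
finger_force: 30.0
tool_pos: [710.1, -125.3, 96.8]
contact_force: [1.4, -1.2, -1.9]
grip_width: 32.4
finger_force: 30.0
```

```bash
H="python3 -m handwheel"
for i in 1 2; do $H '-0.3 -0.01 0 0 0 0 -1;-0.6 -0.02 0 0 0 0 -1;-0.94 -0.03 0 0 0 0 -1;-0.94 -0.03 0 0 0 0 -1;-0.94 -0.03 0 0 0 0 -1' | grep pos; done
$H '0 0 0.3 0 0 0 -1;0 0 0.6 0 0 0 -1;0 0 0.75 0 0 0 -1;0 0 0.82 0 0 0 -1;0 0 0.88 0 0 0 -1;0 0 0.92 0 0 0 -1;0 0 0.94 0 0 0 -1;0 0 0.94 0 0 0 -1' | egrep 'pos|contact'
```

```text
tool_pos: [637.0, -190.1, 89.5]
tool_pos: [569.8, -253.8, 90.4]
tool_pos: [571.4, -253.4, -1.5]
contact_force: [0.6, -0.6, -2.3]
```

```bash
H="python3 -m handwheel"
$H '0 0 0.02 0 0 0 -1;0 0 0.02 0 0 0 0;0 0 0.02 0 0 0 0;0 0 0.02 0 0 0 0;0 0 0.02 0 0 0 0' | egrep 'pos|contact|width'
$H '0 0 -0.3 0 0 0 0;0 0 -0.7 0 0 0 0.2;0 0 -1 0 0 0 0.2;0 0 -1 0 0 0 0.2' | egrep 'pos|contact'
for i in 1 2 3; do $H '0.79 -0.22 -0.17 0 0 0 0.2;0.79 -0.22 -0.17 0 0 0 0.2;0.79 -0.22 -0.17 0 0 0 0.2;0.79 -0.22 -0.17 0 0 0 0.2' | grep pos; done
$H '0 0 0 0 0 0 0.2;0 0 0 0 0 0 0.2' | egrep 'pos'
python3 - <<'E'
from h import *
p=viewer.capture("wrist"); cv2.imwrite("pics/w10.png",p["frame"][:,:,::-1])
for c in circles(p,100): print(*c)
print(bot.get_obs()["tool_pos"].round(1), proj(p,(693,-38,40)))
E
```

```text
tool_pos: [570.8, -253.8, -4.1]
contact_force: [-1.1, -0.4, 0.2]
grip_width: 45.8
tool_pos: [574.1, -255.6, 102.7]
contact_force: [0.8, -1.0, 0.5]
tool_pos: [611.7, -180.1, 112.5]
tool_pos: [651.2, -109.7, 129.0]
tool_pos: [691.2, -39.1, 145.7]
tool_pos: [690.0, -41.3, 145.5]
[693.5 -36.8] [695.1 -35.3] 15.3 [276. 192.]
[781.2 -61.8] [779.8 -59.5] 17.0 [356. 148.]
[ 818.5 -129.4] [ 815.9 -124.9] 14.8 [428. 170.]
[690.2 -41.3 145.7] [276.1889701  192.88449944]
```

```bash
H="python3 -m handwheel"
$H '0.05 0 0.4 0 0 0 0.2;0.05 0 0.8 0 0 0 0.2;0.05 0 0.9 0 0 0 0.2;0.05 0 0.9 0 0 0 0.2' | egrep 'pos|contact'
$H '0 0 0.3 0 0 0 0.2;0 0 0.45 0 0 0 0.2;0 0 0.55 0 0 0 0.2;0 0 0.62 0 0 0 0.2;0 0 0.65 0 0 0 0.2;0 0 0.65 0 0 0 0.2' | egrep 'pos|contact'
$H '0 0 0 0 0 0 -1;0 0 0 0 0 0 -1;0 0 0 0 0 0 -1;0 0 0 0 0 0 -1;0 0 0 0 0 0 -1;0 0 0 0 0 0 -1' | egrep 'pos|force|width'
$H '0 0 -0.2 0 0 0 -1;0 0 -0.5 0 0 0 -1;0 0 -0.8 0 0 0 -1;0 0 -1 0 0 0 -1;0 0 -1 0 0 0 -1' | egrep 'pos|force|width'
```

```text
tool_pos: [691.4, -36.3, 52.3]
contact_force: [-0.8, -0.1, -0.0]
tool_pos: [695.2, -35.8, -7.8]
contact_force: [0.6, -0.3, 0.6]
tool_pos: [695.0, -35.5, -7.9]
contact_force: [-1.1, 0.5, 3.4]
grip_width: 32.5
finger_force: 30.0
tool_pos: [697.4, -35.9, 96.6]
contact_force: [0.2, -0.1, -1.6]
grip_width: 32.7
finger_force: 30.0
```

```bash
H="python3 -m handwheel"
for i in 1 2 3; do $H '-0.3 0.12 0 0 0 0 -1;-0.6 0.23 0 0 0 0 -1;-0.96 0.37 0 0 0 0 -1;-0.96 0.37 0 0 0 0 -1;-0.96 0.37 0 0 0 0 -1' | grep pos; done
$H '0 0 0.3 0 0 0 -1;0 0 0.6 0 0 0 -1;0 0 0.75 0 0 0 -1;0 0 0.82 0 0 0 -1;0 0 0.88 0 0 0 -1;0 0 0.92 0 0 0 -1;0 0 0.94 0 0 0 -1;0 0 0.94 0 0 0 -1' | egrep 'pos|contact'
```

```text
tool_pos: [651.3, -131.6, 89.5]
tool_pos: [610.5, -224.6, 90.1]
tool_pos: [569.5, -318.0, 90.4]
tool_pos: [570.7, -317.6, -1.5]
contact_force: [0.4, 0.6, -3.1]
```

Release, rise, back away and check everything.

```bash
H="python3 -m handwheel"
$H '0 0 0.02 0 0 0 -1;0 0 0.02 0 0 0 0;0 0 0.02 0 0 0 0;0 0 0.02 0 0 0 0;0 0 0.02 0 0 0 0' | egrep 'pos|contact|width'
$H '0 0 -0.3 0 0 0 0;0 0 -0.7 0 0 0 0;0 0 -1 0 0 0 0;0 0 -1 0 0 0 0' | grep pos
$H '-0.8 0.4 -1 0 0 0 0;-0.8 0.4 -1 0 0 0 0;-0.8 0.4 -1 0 0 0 0;-0.8 0.4 -1 0 0 0 0' | grep pos
$H '-0.8 0.4 0 0 0 0 0;-0.8 0.4 0 0 0 0 0;-0.8 0.4 0 0 0 0 0;-0.8 0.4 0 0 0 0 0;-0.8 0.4 0 0 0 0 0' | grep pos
python3 - <<'E'
from h import *
t=viewer.capture("top"); s=viewer.capture("scene"); b=np.ascontiguousarray(t["frame"][:,:,::-1]); e=widths(b); print(e.round(2), bot.get_obs()["time"])
a=b[130:290,130:450]; c=s["frame"][80:360,110:430,::-1]
im=np.vstack([cv2.resize(a,(600,300),interpolation=cv2.INTER_CUBIC)])
im2=cv2.resize(c,(343,300),interpolation=cv2.INTER_CUBIC)
im=np.vstack([im,np.hstack([im2,np.zeros((300,257,3),np.uint8)])]); cv2.imwrite("pics/x11.png",im)
E
```

```text
tool_pos: [570.0, -318.1, -4.1]
contact_force: [0.1, -0.3, -0.8]
grip_width: 45.8
tool_pos: [573.2, -320.3, 103.1]
tool_pos: [541.4, -408.3, 201.4]
tool_pos: [513.2, -487.2, 194.3]
[143.89 198.05 231.34 293.5 ] 46.5333
```

View pics/x11.png

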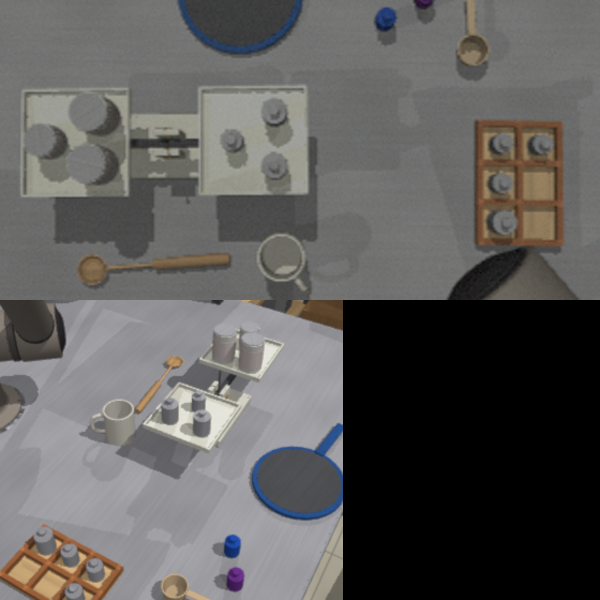

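```bash
python3 - <<'E'
from h import *
t=viewer.capture("top"); b=np.ascontiguousarray(t["frame"][:,:,::-1]); cv2.imwrite("pics/top12.png",b)
for im in (cv2.imread("pics/top0.png"),b):
    g=cv2.cvtColor(im,cv2.COLOR_BGR2GRAY).astype(float)
    for r0,r1 in((183,195),(212,224)):
        print([int(x) for x in np.median(g[r0:r1,138:152],0)],[int(x) for x in np.median(g[r0:r1,195:206],0)],[int(x) for x in np.median(g[r0:r1,228:242],0)],[int(x) for x in np.median(g[r0:r1,288:300],0)])
E
```

```text
[112, 111, 112, 112, 111, 111, 118, 142, 110, 91, 131, 146, 146, 149] [97, 137, 147, 149, 148, 135, 101, 96, 103, 105, 105] [105, 105, 104, 106, 105, 112, 140, 122, 133, 149, 150, 152, 153, 153] [153, 153, 153, 154, 149, 122, 105, 105, 104, 105, 106, 106]
[111, 111, 112, 111, 112, 110, 130, 124, 94, 124, 142, 140, 144, 149] [87, 101, 121, 143, 148, 136, 104, 94, 100, 101, 101] [102, 100, 102, 104, 109, 118, 143, 124, 130, 146, 146, 145, 149, 152] [151, 152, 151, 152, 152, 119, 82, 73, 74, 73, 73, 94]
[116, 115, 116, 136, 137, 102, 129, 151, 150, 153, 156, 157, 156, 157] [152, 155, 153, 128, 100, 102, 109, 109, 109, 110, 110] [108, 109, 108, 109, 108, 108, 108, 125, 149, 124, 136, 154, 154, 155] [157, 156, 157, 156, 153, 139, 118, 108, 109, 109, 109, 109]
[114, 114, 116, 144, 121, 93, 130, 147, 146, 151, 156, 154, 155, 129] [141, 152, 154, 120, 94, 103, 104, 104, 105, 104, 104] [104, 107, 106, 109, 126, 119, 113, 118, 147, 120, 130, 150, 150, 155] [157, 156, 156, 157, 155, 155, 113, 75, 75, 75, 77, 100]
```

```bash
python3 - <<'E'
from h import *
from scipy.optimize import least_squares
t=viewer.capture("top")
o0=np.array([144.15,200.4,233.4,292.9]); o1=np.array([140.5,198.0,235.25,293.7])
def edges(th,y0,hw,h):
    yg,zg=y0+140*np.cos(th),h-140*np.sin(th); yw,zw=y0-140*np.cos(th),h+140*np.sin(th)
    return np.array([proj(t,(563,y,z))[0] for y,z in((yg+hw,zg),(yg-hw,zg),(yw+hw,zw),(yw-hw,zw))])
for h in(118,124,130):
    r=least_squares(lambda q:np.r_[edges(.17,q[0],q[1],h)-o0,edges(q[2],q[0],q[1],h)-o1],[291,85,0])
    print(h,r.x.round(3),r.fun.round(2))
E
```

```text
118 [ 2.94321e+02  8.57070e+01 -2.70000e-02] [ 0.15  0.39 -0.08 -0.17 -0.06  0.15 -0.01 -0.35]
124 [ 2.93457e+02  8.52940e+01 -6.00000e-03] [-0.12  0.11  0.08 -0.01 -0.01  0.06  0.04 -0.16]
130 [2.92592e+02 8.48800e+01 1.50000e-02] [-0.39 -0.16  0.25  0.16  0.04 -0.02  0.08  0.01]
```

The fit with the true rim height gives a tilt of −0.006 rad, so the beam is level. F, G, B and A stand upright, one to a tray cell, the tins, mug, scoop and spoon are in place, and the arm is clear.

```bash
python3 -m handwheel '0 0 0 0 0 0 0;0 0 0 0 0 0 0;0 0 0 0 0 0 0;0 0 0 0 0 0 0' | grep time; python3 -c "
from plant import bot
print(bot.close_job())"
```

```text
time: 46.97
the job is handed in; nothing more can be done
None
```

The tins came to about 1250 g, balanced by two large weights and one small (beam tilt about −0.006 rad), with the other four weights upright in separate tray cells and the job handed in at 47 s.

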